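Lay a wire spool down on the tilting rest

TASK

With your fingertips, tip the tall wire spool that stands on the blue tilting rest over against the hinged backrest, and press spool and backrest slowly down together until the backrest is fully down and the spool lies level on its side on the pad. Lay it down gently, never letting it fall or get knocked over, only push it (do not lift or carry it), leave everything else on the bench alone, and finish clear of it.

Things in the scene. Friction and masses are not known exactly. Their poses are not given: they have to be found in the camera images.
- rest: Blue tilting rest, fixed on the bench. Origin: on the bench surface, below the backrest's hinge line. x: level, the way the backrest folds down; y: along the hinge; z: up. The spool's platform: x = -76 to -3 mm, 90 mm wide, top 20 mm above the bench. Folded down, the backrest covers x = 0 to 112 mm, its pad 20 mm above the bench, level with the platform.
- backrest (a joint): Angle of the backrest: 0 upright, 1.571 right down (end stop). Hinge at x = 0, 20 mm above the bench. Panel 66 x 110 mm, rubber pad, side rails 58 mm apart standing 10 mm proud of the pad. Stiff friction hinge (0.5 N m): holds at any angle, even under the leaning spool, and moves only while pushed (3 to 6 N at the spool's top).
- spool: The work spool: cream flanges, steel wire, orange label on its upper end, 120 mm tall, about 0.42 kg. Flanges 50 mm in diameter, 6 mm thick, at both ends; wire barrel 34 mm in diameter. Starts upright on the platform, its edge 4 to 16 mm short of the hinge line. Origin: centre of its underside; z: along its axis to the labelled end.
- spool_mid (a point): Centre of the work spool, half-way along its axis (60 mm from either end).
- spool_top (a point): Centre of the labelled (upper) end face of the work spool, 120 mm from its underside.
- spare_left: Bystander: a spare wire spool, same size as the work spool, with a white label, standing on the bench. Origin at the centre of its underside.
- spare_right: Bystander: another such spare spool standing on the bench. Origin at the centre of its underside.
- micrometer: Bystander: micrometer in a round-footed stand, about 120 mm tall, foot 84 mm across. Origin at the centre of its underside.
- marker: Bystander: blue marker pen lying flat, 125 mm long, 13 mm thick. Origin at the centre of its underside.
- clamp: Bystander: small copper terminal block, 45 x 30 x 34 mm. Origin at the centre of its underside.

How it is judged:
By the outcome, as a careful person would: the job done as asked, in the order asked, and still so for the second after the job is handed in, with the robot touching nothing.
It also fails if it takes over 42 s, if anything falls off the work surface, if the arm or the gripper's body presses on something with over 40 N, if the wrist force passes 120 N, or if a joint passes its speed limit or range.

ROBOT

A 6-joint arm with a two-finger parallel gripper is mounted at the origin on the work surface. World frame = base frame: x ahead of the robot, y to its left, z up, the work surface at z = 0. Lengths are in m, angles in rad, forces in N, time in s.
With the tool pointing down it reaches from about 0.25 to 0.85 m from the base axis. Payload 12.5 kg.
Tool frame: the origin (TCP) lies midway between the tips of the shut fingers; the grasp point (between the pads) lies 19 mm behind it; z points along the fingers, y is the line along which they close (so a half turn about z gives the same grasp; the last joint's range is limited). The gripper opens to 93 mm and grips with 3 to 60 N. Pads are 15 mm wide; open, the fingers measure 128 mm over their backs; the gripper's body (75 mm by 188 mm) begins 65 mm behind the grasp point.
Start: joints at [-1.339, 0.351, 1.652, -0, 1.139, -0.085], TCP at [0.171, -0.523, 0.219] pointing down, gripper open.
Joint ranges: [-2.75, 2.75], [-0.79, 2.1], [0.01, 2.65], [-1.57, 4.71], [0.07, 3.14], [-2.87, 2.87]. Speed limits (rad/s): [2.22, 2.22, 2.79, 3.14, 3.14, 3.14].

INTERFACE

Orientations are given as a unit quaternion [x, y, z, w].
In Python, from plant import ctrl gives the robot as it stands. Calls block until the motion is done:
- ctrl.movep(position, orientation): joint-space move of the TCP to a pose.
- ctrl.move_l(position, rot=None, vel=0.15, guard=None): straight line of the TCP; rot=None keeps the orientation; vel is the mean speed in m/s. With guard (N) it stops when the force on the tool has changed by that much, and returns True; else False.
- ctrl.movej(angles): joint-space move.
- ctrl.move_gripper(opening, newtons=None): finger opening in m; newtons is the grip in N (None keeps the last); returns when the fingers have stopped.
- ctrl.pause(seconds).
- ctrl.ik(position, orientation): joint angles nearest the present ones, or None.
- ctrl.read_camera(name): name is "scene" or "top"; returns a dict with "pixels" (420x560x3 uint8, blue, green, red), "fov_y" (degrees; the focal length in pixels is half the picture's height over the tangent of half this angle, whatever the lens; pixels are square), "cx", "cy" (the principal point, pixels), "dist_coeffs" ([k1, k2, p1, p2, k3] as OpenCV has them; the pictures are not rectified), "R" (3x3) and "t" (3): a world point X has camera coordinates R X + t. Camera axes: x right, y down, z forward; pixel columns grow to the right and rows downward; lengths in m; the calibration is good to about 2 mm. A picture is of the moment at which its call begins. There is no depth.
A pose or a line that the arm cannot do raises ctrl.PlanningError and nothing moves.
- ctrl.job_done(): hands the job in; it is judged then, once.
Trained networks look in a picture, given as the dict that the camera call returned (one of the last four; its "shot" number tells which), for a name from the list of things; names that differ only in an ending like _2 or _b are one class to them, and where a whole thing is asked for, a point or a joint stands for the part that bears it (a point fixed in the world has none). Each returns a list of dicts, best first, with "score" (0 to 1); they miss things now and then, are a little off and sometimes report something else, mostly with a low value. They report only what shows in the picture. A call takes as long as a camera call.
- ctrl.boxes_of(picture, name): "location" ([row, column] in pixels, amid what is visible of it).
- ctrl.spot_point(picture, name): "location" ([row, column] in pixels: a listed point, or the origin of a listed thing).
Readings, each from a call of its own:
- ctrl.get_clock(): time.
- ctrl.get_joints(): joint angles.
- ctrl.get_qd(): joint speeds.
- ctrl.get_joint_efforts(): joint torques, N m.
- ctrl.get_eef_pos(): TCP position.
- ctrl.get_ee_rot(): TCP orientation.
- ctrl.get_force(): force on the tool from outside, world axes, zero at the start.
- ctrl.get_torque(): the same for the moment, N m.
- ctrl.get_grip_width(): finger opening in m.
- ctrl.get_finger_force(): force on a finger pad.
Only numpy, scipy, OpenCV 4.12 (cv2) and the standard library are available. Lean on these libraries where they do the work, as an engineer would, in place of code of your own. Each camera call takes 0.05 s, during which the arm holds its last target. There are 200 camera calls.

## Working session

There is one attempt and no reset: what is moved stays moved. The work goes in short steps, each a Python script; the robot and the scene stay as the last script left them, time stands still between calls to the robot, and variables do not carry over. Pictures are saved under pics/ and viewed, at most 10 in all, crops included, and the job is handed in when it is done.

```bash
mkdir -p pics; ls; cat > h.py <<'E'
import numpy as np, cv2
from plant import ctrl
def K(p):
    f=210/np.tan(np.radians(p["fov_y"])/2); return np.array([[f,0,p["cx"]],[0,f,p["cy"]],[0,0,1]])
def ray(p,rc):
    u=cv2.undistortPoints(np.array([[[rc[1],rc[0]]]],float),K(p),np.array(p["dist_coeffs"],float))[0,0]
    R=np.array(p["R"]);t=np.array(p["t"]);d=R.T@np.array([u[0],u[1],1]);return -R.T@t,d/np.linalg.norm(d)
def onz(p,rc,z):
    o,d=ray(p,rc);return o+d*(z-o[2])/d[2]
def tri(a,b):
    (o1,d1),(o2,d2)=a,b
    s=np.linalg.lstsq(np.c_[d1,-d2],o2-o1,rcond=None)[0]
    A,B=o1+s[0]*d1,o2+s[1]*d2
    return (A+B)/2,np.linalg.norm(A-B)
def proj(p,X):
    return cv2.projectPoints(np.array(X,float).reshape(-1,3),cv2.Rodrigues(np.array(p["R"]))[0],np.array(p["t"],float),K(p),np.array(p["dist_coeffs"],float))[0][:,0]
E
python3 - <<'E'
from h import *
np.set_printoptions(precision=4,suppress=True)
P={n:ctrl.read_camera(n) for n in("scene","top")}
for n in P: cv2.imwrite(f"pics/{n}0.png",P[n]["pixels"])
for nm in["rest","backrest","spool","spool_mid","spool_top","spare_left","spare_right","micrometer","marker","clamp"]:
    r={}
    for n in P:
        r[n]=ctrl.spot_point(P[n],nm)
        print(nm,n,[(np.round(q["location"],1),round(q["score"],2)) for q in r[n][:3]], onz(P[n],r[n][0]["location"],0.14 if nm=="spool_top" else .08 if nm=="spool_mid" else .02 if nm in("spool","backrest") else 0) if r[n] else '')
    if r["scene"] and r["top"]: print("   tri",*tri(ray(P["scene"],r["scene"][0]["location"]),ray(P["top"],r["top"][0]["location"])))
print(ctrl.get_clock(),ctrl.get_ee_rot())
E
```

```text
pics
rest scene [(array([243.2, 241.2]), 0.73)] [ 0.5487 -0.11    0.    ]
rest top [(array([212.6, 309.5]), 0.69)] [ 0.546  -0.1134  0.    ]
   tri [ 0.5464 -0.1121 -0.0043] 0.0031721333300015284Traceback (most recent call last):
  File "<stdin>", line 8, in <module>
ValueError: it knows: clamp, marker, micrometer, rest, spare_left, spare_right, spool, spool_mid, spool_top
```

```bash
python3 - <<'E'
from h import *
np.set_printoptions(precision=4,suppress=True)
P={n:ctrl.read_camera(n) for n in("scene","top")}
for nm in["rest","spool","spool_mid","spool_top","spare_left","spare_right","micrometer","marker","clamp"]:
    r={}
    for n in P:
        r[n]=ctrl.spot_point(P[n],nm)
        print(nm,n,[(np.round(q["location"],1),round(q["score"],2)) for q in r[n][:3]], onz(P[n],r[n][0]["location"],0.14 if nm=="spool_top" else .08 if nm=="spool_mid" else .02 if nm in("spool","backrest") else 0) if r[n] else '')
    if r["scene"] and r["top"]: print("   tri",*tri(ray(P["scene"],r["scene"][0]["location"]),ray(P["top"],r["top"][0]["location"])))
print(ctrl.get_clock(),ctrl.get_ee_rot())
E
```

```text
rest scene [(array([241.2, 239.2]), 0.86)] [ 0.5436 -0.115   0.    ]
rest top [(array([212.1, 311.7]), 0.95)] [ 0.5471 -0.1187  0.    ]
   tri [ 0.5464 -0.1163  0.0052] 0.0038913621393113795
spool scene [(array([252.3, 237.1]), 0.98), (array([241.8, 242.1]), 0.28)] [ 0.5825 -0.1153  0.02  ]
spool top [(array([196.3, 312.8]), 0.76)] [ 0.5826 -0.1208  0.02  ]
   tri [ 0.5824 -0.1181  0.0199] 0.0055373124607895
spool_mid scene [(array([234. , 235.8]), 0.71)] [ 0.5699 -0.1134  0.08  ]
spool_mid top [(array([194.1, 307. ]), 0.59)] [ 0.5793 -0.1025  0.08  ]
   tri [ 0.5777 -0.1065  0.094 ] 0.01016120349294156
spool_top scene [(array([226.7, 231.7]), 0.84)] [ 0.5875 -0.1146  0.14  ]
spool_top top [(array([188.9, 311.7]), 0.92)] [ 0.5814 -0.1082  0.14  ]
   tri [ 0.5829 -0.1123  0.1323] 0.0069101509217372285
spare_left scene [(array([168.1, 270. ]), 0.65)] [ 0.3278 -0.0502  0.    ]
spare_left top [(array([295.8, 285.2]), 0.89)] [ 0.3495 -0.0494  0.    ]
   tri [ 0.351  -0.0487  0.0291] 0.00025704506685597493
spare_right scene [(array([323.9, 231.5]), 0.58)] [ 0.7381 -0.1179  0.    ]
spare_right top [(array([138.8, 309.8]), 0.73)] [ 0.7277 -0.12    0.    ]
   tri [ 0.7324 -0.1209 -0.0182] 0.0014068624035059338
micrometer scene [(array([219.6, 426.3]), 0.96)] [0.4791 0.3294 0.    ]
micrometer top [(array([246.5, 125.4]), 0.97)] [0.4754 0.3275 0.    ]
   tri [ 0.4759  0.3302 -0.0053] 0.0024156059429457644
marker scene [(array([158.3, 396.6]), 0.69), (array([169.2, 271.7]), 0.63)] [0.2894 0.2835 0.    ]
marker top [(array([319.7, 146.8]), 0.81)] [0.3026 0.2765 0.    ]
   tri [0.3046 0.2747 0.0178] 0.005054380757661631
clamp scene [(array([179.1, 127.4]), 0.63)] [ 0.3672 -0.4167  0.    ]
clamp top [(array([278.8, 436.1]), 0.6)] [ 0.3799 -0.4107  0.    ]
   tri [ 0.3807 -0.4064  0.0178] 0.003120793707487723
1.2 [ 0.9875  0.1577  0.     -0.    ]
```

View pics/scene0.png

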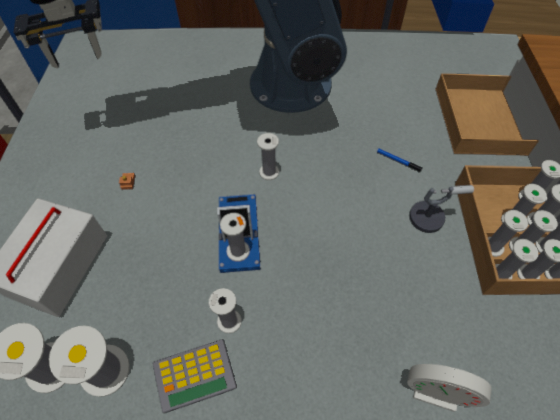

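View pics/top0.png

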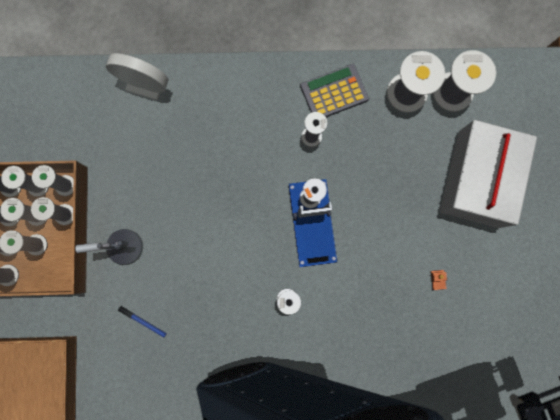

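The scene shows the work spool at about (235,237), standing on the far end of the blue rest. The backrest folds toward the robot. The spares stand in line with it, near (168,270) and far (324,231). In the top view the rest runs from about (182,305) to (265,318).

```bash
python3 - <<'E'
from h import *
np.set_printoptions(precision=4,suppress=True)
P={n:ctrl.read_camera(n) for n in("scene","top")}
C=[]
for n,(r0,r1,c0,c1) in {"top":(165,280,275,355),"scene":(185,280,200,280)}.items():
    p=P[n]; im=p["pixels"]; hsv=cv2.cvtColor(im,cv2.COLOR_BGR2HSV)
    m=cv2.inRange(hsv,(105,120,60),(125,255,255)); k=np.zeros_like(m);k[r0:r1,c0:c1]=m[r0:r1,c0:c1]
    pts=np.argwhere(k>0); 
    for z in(0,.015):
        W=np.array([onz(p,q,z)[:2] for q in pts]); print(n,z,cv2.minAreaRect((W*1000).astype(np.float32)))
    C.append(cv2.resize(im[r0:r0+95,c0:c0+80],None,fx=5,fy=5,interpolation=cv2.INTER_CUBIC))
    print(n,-p["R"].T@p["t"])
    for nm in("spool","spool_top","spool_mid"):
        print(nm,[ (np.round(q["location"],1),round(q["score"],2)) for q in ctrl.spot_point(p,nm)[:1]])
cv2.imwrite("pics/crop.png",np.hstack(C))
E
```

```text
top 0 ((522.3875732421875, -119.241943359375), (202.21310424804688, 91.33522033691406), 5.752996921539307)
top 0.015 ((521.0215454101562, -117.92997741699219), (199.67599487304688, 90.18928527832031), 5.752991199493408)
top [ 0.4135 -0.0147  1.1956]
spool [(array([198.4, 309.6]), 0.72)]
spool_top [(array([188.5, 312.1]), 0.6)]
spool_mid [(array([191.8, 309.8]), 0.82)]
scene 0 ((516.1219482421875, -119.0245590209961), (203.3846893310547, 90.58345794677734), 5.434803009033203)
scene 0.015 ((524.7662963867188, -117.0912857055664), (199.77731323242188, 88.97679901123047), 5.4347968101501465)
scene [ 1.0035 -0.01    0.8457]
spool [(array([252. , 236.6]), 0.61)]
spool_top [(array([227.2, 230.6]), 0.95)]
spool_mid [(array([236.4, 236.1]), 0.89)]
```

View pics/crop.png

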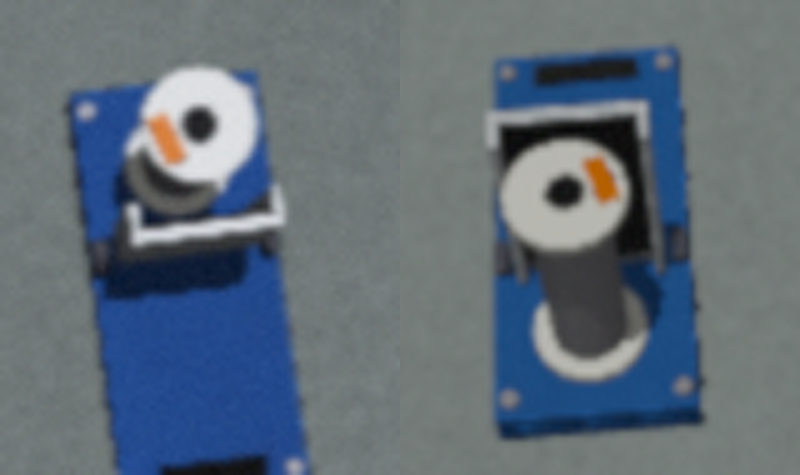

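The crop confirms a rest of 200 × 90 mm with its long axis at about 5.6°. The fold direction is toward the robot and the backrest is upright. The spool's top face is centred near (190,314.6) in top and (223.6,233) in scene.

```bash
cat > g.py <<'E'
from h import *
from scipy.spatial.transform import Rotation as Rn
a=np.radians(5.6); U=-np.array([np.cos(a),np.sin(a),0]); Z=np.array([0,0,1.]); V=np.cross(Z,U)
O=np.array([.5464,-.1155,0])
B=np.radians(35)
tz=np.sin(B)*U-np.cos(B)*Z; Q=Rn.from_matrix(np.c_[np.cross(V,tz),V,tz]).as_quat()
def tcp(th,px,lat,s=.097,extra=0.):
    "TCP at tilt th (rad); pivot edge at rest x=px, z=.02"
    ax=np.sin(th)*U+np.cos(th)*Z; pu=np.cos(th)*U-np.sin(th)*Z
    r=.016+.0075*abs(np.cos(th+B))-extra
    return O+px*U+lat*V+.02*Z+s*ax-(.025+r)*pu
E
python3 - <<'E'
from g import *
np.set_printoptions(precision=4,suppress=True)
P={n:ctrl.read_camera(n) for n in("scene","top")}
def rest(X): d=X-O; return np.array([d@U,d@V,d[2]])
for n,rc in(("top",(189.3,314.1)),("scene",(223.1,232.5))): print(n,rest(onz(P[n],rc,.14)))
print(rest(np.array([.5824,-.1181,.02])))
print("spares",rest(np.array([.3495,-.0494,0])),rest(np.array([.735,-.12,0])))
for th in np.radians([0,30,60,90]):
    p=tcp(th,-.0105,.003); print(p,ctrl.ik(p,Q))
print(ctrl.ik(tcp(0,-.0105,.003)-.03*U+.15*Z,Q), ctrl.ik(tcp(0,-.0105,.003)-.03*U,Q),ctrl.ik([.45,-.2,.32],[.9875,.1577,0,0]))
print(ctrl.get_clock())
E
```

```text
top [-0.034   0.0011  0.14  ]
scene [-0.0328  0.0014  0.14  ]
[-0.0356  0.0061  0.02  ]
spares [ 0.1895 -0.085   0.    ] [-0.1873  0.0229  0.    ]
[ 0.6041 -0.1129  0.117 ] [-0.1875  0.9064  1.0822 -0.1645  1.7424  1.3067]
[ 0.5469 -0.1185  0.1261] [-0.2102  0.7939  1.2803 -0.1753  1.6545  1.3011]
[ 0.4943 -0.1236  0.1046] [-0.2345  0.7368  1.4545 -0.1883  1.5357  1.3021]
[ 0.4606 -0.1269  0.0653] [-0.252   0.7449  1.5626 -0.2002  1.419   1.3111]
[-0.1769  0.8482  0.8281 -0.1764  2.0519  1.2617] [-0.1769  0.9658  0.9629 -0.1605  1.803   1.3067] [-0.5128  0.1532  1.6555 -0.      1.3329  0.7413]
1.7
```

```bash
python3 - <<'E'
from g import *
np.set_printoptions(precision=3,suppress=True)
PX,L=-.009,.0015
ctrl.move_gripper(.015)
ctrl.movep([.45,-.2,.32],[.9875,.1577,0,0])
p0=tcp(0,PX,L)-.03*U
ctrl.movep(p0+.15*Z,Q); ctrl.move_l(p0,vel=.12)
ctrl.move_l(tcp(0,PX,L)-.006*U,vel=.06)
print(ctrl.get_clock(),ctrl.get_force(),ctrl.get_grip_width())
f0=np.array(ctrl.get_force())
print("touch",ctrl.move_l(tcp(0,PX,L)+.004*U,vel=.015,guard=0.8),ctrl.get_eef_pos()-tcp(0,PX,L),ctrl.get_force()-f0)
for d in range(3,16,3):
    ctrl.move_l(tcp(np.radians(d),PX,L),vel=.02); print(d,ctrl.get_force()-f0)
for n in("scene","top"):
    p=ctrl.read_camera(n); cv2.imwrite(f"pics/{n}1.png",p["pixels"])
print(ctrl.get_clock())
a=cv2.imread("pics/scene1.png")[160:300,170:310];b=cv2.imread("pics/top1.png")[130:270,240:380]
cv2.imwrite("pics/c1.png",cv2.resize(np.hstack([a,b]),(800,400),interpolation=cv2.INTER_CUBIC))
E
```

```text
7.475 [ 0.482  0.227 -0.491] 0.015270582717459028
touch True [-0.003 -0.    -0.   ] [1.367 0.299 1.694]
3 [-0.405  0.108 -0.656]
6 [ 0.742 -0.72  -0.706]
9 [-0.269  0.694  0.808]
12 [-0.033 -0.037 -0.055]
15 [ 3.283  0.942 -0.607]
10.2583
```

View pics/c1.png

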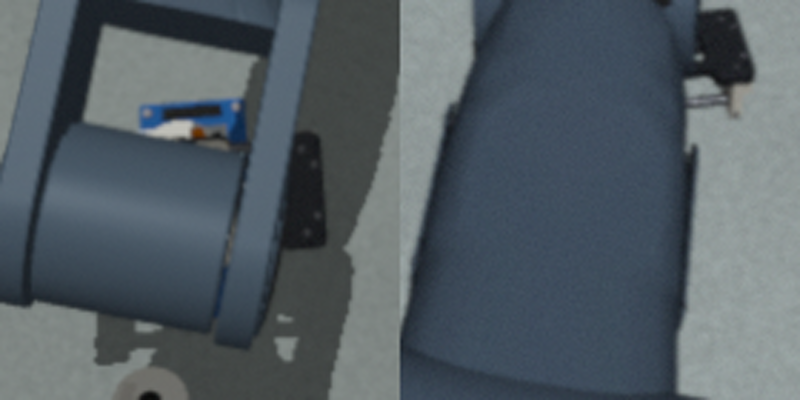

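The view is mostly hidden by the arm, but the labelled flange shows in scene at about (205,238), leaning over the backrest. The force has risen to about 3.3 N, as expected for the hinge.

```bash
python3 - <<'E'
from g import *
np.set_printoptions(precision=2,suppress=True)
PX,L=-.009,.0015
f0=np.array([.48,.23,-.49])
for d in range(18,79,3):
    th=np.radians(d); ax=np.sin(th)*U+np.cos(th)*Z; pu=np.cos(th)*U-np.sin(th)*Z
    g=ctrl.move_l(tcp(th,PX,L),vel=.02,guard=12)
    F=np.mean([np.array(ctrl.get_force())-f0 for _ in range(3)],0)
    print(d,g,"push %.1f ax %.1f lat %.1f"%(-F@pu,F@ax,F@V))
    if g: break
print(ctrl.get_clock())
p=ctrl.read_camera("scene"); cv2.imwrite("pics/s2.png",p["pixels"])
p=ctrl.read_camera("top"); cv2.imwrite("pics/t2.png",p["pixels"])
a=cv2.imread("pics/s2.png")[160:300,170:310];b=cv2.imread("pics/t2.png")[130:270,240:380]
cv2.imwrite("pics/c2.png",cv2.resize(np.hstack([a,b]),(800,400),interpolation=cv2.INTER_CUBIC))
E
```

```text
18 False push 2.3 ax -1.4 lat 0.0
21 False push 2.5 ax -1.9 lat 0.8
24 False push 2.2 ax -1.9 lat 0.8
27 False push 2.3 ax -0.6 lat 0.1
30 False push 2.0 ax 1.8 lat -0.1
33 False push 3.6 ax 3.2 lat -0.1
36 False push 4.3 ax 3.8 lat 0.4
39 False push 4.6 ax 4.6 lat -0.3
42 False push 4.4 ax 3.4 lat 0.0
45 False push 4.5 ax 3.9 lat 0.7
48 False push 2.2 ax 3.0 lat 0.4
51 False push 2.9 ax 2.3 lat 0.4
54 False push 2.3 ax 3.0 lat 1.0
57 False push 2.1 ax 1.1 lat 0.7
60 False push 0.4 ax 1.4 lat 0.0
63 False push 1.3 ax 2.1 lat 0.8
66 False push 2.0 ax 2.0 lat -0.0
69 False push 2.0 ax 1.9 lat 0.7
72 False push 2.3 ax 1.5 lat 0.9
75 False push 1.5 ax 1.8 lat 0.2
78 False push 1.6 ax 1.6 lat 0.7
19.275
```

View pics/c2.png

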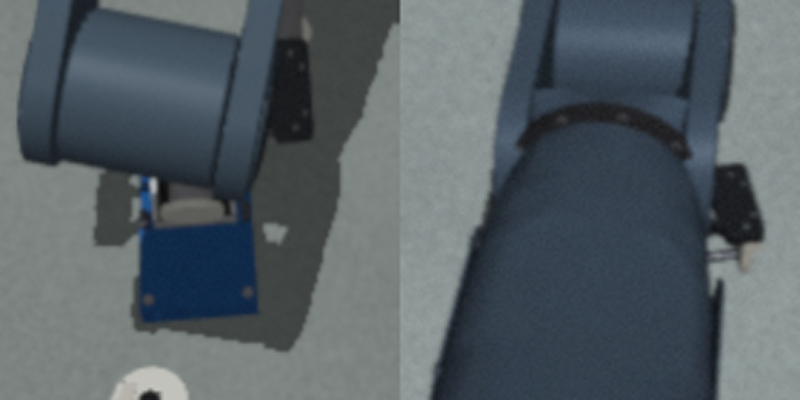

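Scene now shows the spool's underside flange at about (233,239). It lies between the rails at the hinge line, so it is down and tracking well. I press on to the end stop.

```bash
python3 - <<'E'
from g import *
np.set_printoptions(precision=4,suppress=True)
PX,L=-.009,.0015
f0=np.array([.48,.23,-.49])
for d in (81,84,87,90):
    th=np.radians(d); g=ctrl.move_l(tcp(th,PX,L),vel=.02,guard=12)
    print(d,g,np.mean([np.array(ctrl.get_force())-f0 for _ in range(3)],0))
    if g: break
q=ctrl.get_eef_pos()
print("press",ctrl.move_l(np.array(q)-.012*Z,vel=.01,guard=14),ctrl.get_eef_pos(),ctrl.get_force()-f0,tcp(np.pi/2,PX,L)[2])
ctrl.pause(.3); print(ctrl.get_force()-f0, ctrl.get_clock())
E
```

```text
81 False [-1.3806 -0.1591  1.1683]
84 False [-1.7102 -0.3602  0.6675]
87 False [-0.791  -0.177   0.6686]
90 False [-0.9238  0.0282  1.1265]
press True [ 0.4582 -0.1257  0.0568] [-1.4778  0.2204  9.334 ] 0.06530182327263286
[-1.0977 -1.0893  8.4308] 22.225
```

```bash
python3 - <<'E'
from g import *
np.set_printoptions(precision=4,suppress=True)
q=np.array(ctrl.get_eef_pos())
ctrl.move_l(q-.02*tz,vel=.04); ctrl.move_l(q-.02*tz+.22*Z,vel=.25)
ctrl.movep([.35,-.42,.3],[.9875,.1577,0,0])
print(ctrl.get_clock(),ctrl.get_force())
P={n:ctrl.read_camera(n) for n in("scene","top")}
for n in P:
    cv2.imwrite(f"pics/{n}3.png",P[n]["pixels"])
R={}
for nm in("spool","spool_mid","spool_top","spare_left","spare_right"):
    r=[ctrl.spot_point(P[n],nm) for n in P]
    print(nm,[(np.round(x[0]["location"],1),round(x[0]["score"],2)) if x else None for x in r])
    if all(r):
        X,e=tri(*[ray(P[n],x[0]["location"]) for n,x in zip(P,r)]); d=X-O; print("  rest frame",d@U,d@V,d[2],e)
a=P["scene"]["pixels"][160:300,170:310];b=P["top"]["pixels"][150:290,240:380]
cv2.imwrite("pics/c3.png",cv2.resize(np.hstack([a,b]),(800,400),interpolation=cv2.INTER_CUBIC))
E
```

```text
25.1583 [-0.3213 -0.0623 -0.0471]
spool [(array([229.1, 236.9]), 0.72), (array([209.5, 314. ]), 0.62)]
  rest frame 0.000381318154508637 0.0012967415074398906 0.05978636793071174 0.0042831105173540465
spool_mid [(array([206.5, 238.5]), 0.74), (array([237.6, 314. ]), 0.79)]
  rest frame 0.06392172205584791 -0.004872019112674329 0.05255475413652111 0.0011749872727348982
spool_top [(array([193.2, 235.9]), 0.59), (array([265. , 319.3]), 0.62)]
  rest frame 0.12751775067306945 0.002737855604215868 0.01624606244198168 0.000800355337232551
spare_left [(array([171.4, 270.8]), 0.59), (array([301. , 288.2]), 0.89)]
  rest frame 0.2022519024149764 -0.08353340293859612 -0.002025884043557802 0.008318142991104937
spare_right [(array([321.4, 230. ]), 0.83), (array([136.9, 309.8]), 0.9)]
  rest frame -0.18488137450794495 0.02348081853035924 -0.0005695360183370357 0.0012487574310728632
```

View pics/c3.png

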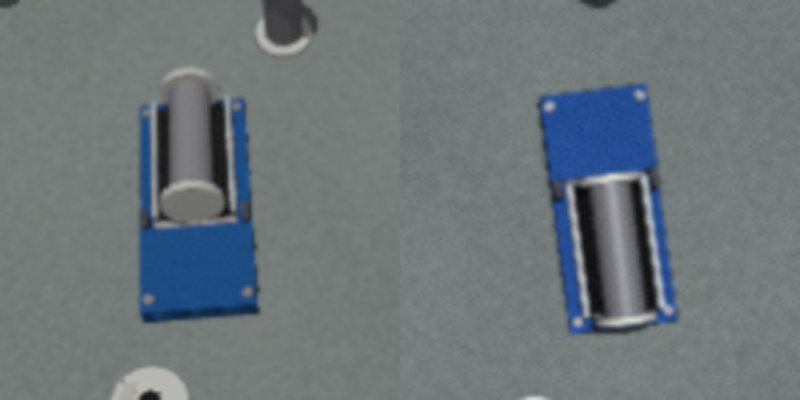

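The spool now lies between the rails, with its bottom flange near scene (230,237) and its labelled end past the panel end, near top (264,319). I need to check whether the top flange dropped off the pad end, because the spool looks shifted and the press ended about 8 mm low.

```bash
python3 - <<'E'
from g import *
np.set_printoptions(precision=4,suppress=True)
from scipy.optimize import least_squares
P={n:ctrl.read_camera(n) for n in("scene","top")}
C=[]
def W(x,y,z): return O+x*U+y*V+z*Z
for n,(r0,c0) in {"scene":(175,205),"top":(200,285)}.items():
    im=cv2.resize(P[n]["pixels"][r0:r0+75,c0:c0+65],None,fx=6,fy=6,interpolation=cv2.INTER_CUBIC)
    def ring(x,rad,z0,tilt,col):
        # spool disc at station s; axis passes with bottom flange on z=.02
        t=np.linspace(0,2*np.pi,40)
        pts=[]
        s=x-X0
        for k in t: 
            lx=s; lz=rad*np.sin(k); 
            pts.append(W(X0+lx*np.cos(tilt)+lz*np.sin(tilt), rad*np.cos(k)+.001, .045-lx*np.sin(tilt)+lz*np.cos(tilt)))
        uv=proj(P[n],pts)-[c0,r0]
        cv2.polylines(im,[np.round((uv+.5)*6).astype(int)],True,col,1)
    X0=.0; 
    for tilt,col in((0,(0,255,0)),(np.radians(4),(0,0,255))):
        for s in(0,.114,.12): ring(X0+s,.025,0,tilt,col)
    uv=proj(P[n],[W(0,-.029,.03),W(.112,-.029,.03),W(.112,.029,.03),W(0,.029,.03)])-[c0,r0]
    cv2.polylines(im,[np.round((uv+.5)*6).astype(int)],True,(255,255,0),1)
    C.append(im)
cv2.imwrite("pics/c4.png",np.hstack(C))
E
```

```text
(no output)
```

View pics/c4.png

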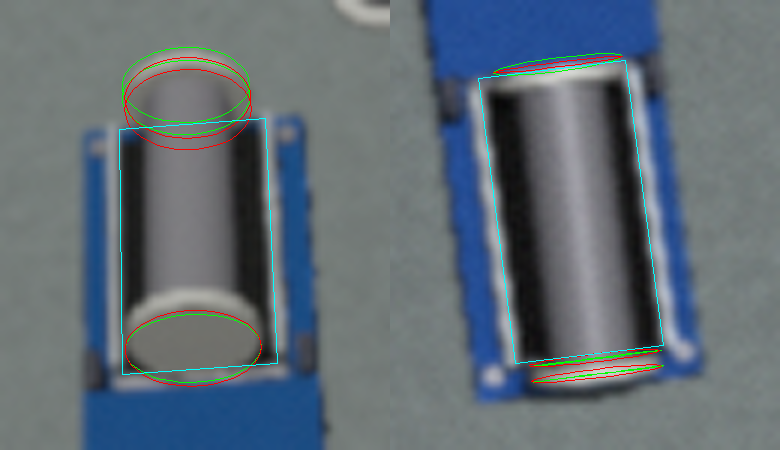

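The overlay agrees best with the spool shifted +4–5 mm and tilted about 4°, meaning the top flange sits past the pad end. I'll measure this from intensity profiles along the spool's top line.

```bash
python3 - <<'E'
from g import *
np.set_printoptions(precision=4,suppress=True,linewidth=170)
P={n:ctrl.read_camera(n) for n in("scene","top")}
for n in P:
    g=cv2.cvtColor(P[n]["pixels"],cv2.COLOR_BGR2GRAY).astype(np.float32)
    print(n)
    for lo,hi in((-.015,.02),(.1,.14)):
        x=np.arange(lo,hi,.001); pr=0
        for y in(-.003,0,.003,.006):
            uv=proj(P[n],[O+a*U+y*V+.07*Z for a in x]).astype(np.float32)
            pr=pr+cv2.remap(g,uv[:,:1],uv[:,1:],cv2.INTER_CUBIC)[:,0]/4
        print((lo*1000),pr.astype(int))
    # rail ends / panel end at z=.03, y=+-.031 ; base end z=.01
    for y in(-.031,.031):
        x=np.arange(.1,.135,.001); uv=proj(P[n],[O+a*U+y*V+.03*Z for a in x]).astype(np.float32)
        print("rail",y,cv2.remap(g,uv[:,:1],uv[:,1:],cv2.INTER_CUBIC)[:,0].astype(int))
print(ctrl.get_clock())
E
```

```text
scene
-15.0 [111 111 111 111 111 111 111 111 112 112 112 112 112 112 111 112 113 118 131 144 158 169 173 172 166 155 142 132 124 123 123 123 124 124 124]
100.0 [124 124 123 122 121 118 116 117 120 125 134 146 155 163 167 166 160 153 143 135 130 127 125 125 125 124 124 124 123 123 123 122 122 122 122 122 123 123 123 123 122]
rail -0.031 [133 133 135 135 137 138 139 141 142 144 144 146 145 144 141 138 133 130 127 125 124 124 124 124 124 124 124 123 123 123 123 123 123 123 122]
rail 0.031 [140 140 141 142 143 143 143 144 144 145 145 144 143 141 139 135 131 127 124 123 124 124 124 124 123 123 123 122 122 121 121 122 122 122 122]
top
-15.0 [ 73  72  72  71  72  72  72  72  72  72  72  72  73  73  73  76  87 104 134 166 193 207 206 194 176 158 149 144 143 144 144 144 144 144 144]
100.0 [141 141 141 141 141 140 139 138 138 138 138 138 138 137 136 139 147 164 185 201 207 198 175 142 104  74  56  55  65  81  99 113 119 123 123 123 124 124 123 122 122]
rail -0.031 [162 155 153 148 145 144 144 147 150 153 154 155 143 120  95  80  76  72  74  76  74  72  69  67  67  70  82  97 114 122 123 126 126 126 128]
rail 0.031 [146 148 151 155 159 164 169 174 174 172 164 156 147 129 113  98  86  80  76  76  74  73  75  78  85  97 109 119 122 124 125 125 124 124 123]
25.9583
```

```bash
python3 -c "
from plant import ctrl
print(ctrl.get_force(),ctrl.get_clock(),ctrl.job_done())"
```

```text
the job is handed in; nothing more can be done
[-0.02659574 -0.26980654  0.16485738] 25.9583 None
```

I handed the job in at 26 s: the spool lies on the backrest at its end stop and the arm is clear, but it is not quite level. It slopes about 4° because its labelled flange sits just past the pad's end, and I couldn't correct that by pushing alone.

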